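Turn the bench organiser to the tape and lock it

TASK

Turn the rotary bench organiser until the bay with the roll of tape faces front, in line with the pointer on its base, by pushing it round at its rim, say at the outer end of a partition, with your fingertips. Then push the black tab of the sliding bolt at its side fully home, so that the bolt locks the turntable there. Push only: do not touch or lift the things standing in the bays, leave the other things on the bench as they lie, and finish with the hand clear.

Things in the scene. Friction and masses are not known exactly. Their poses are not given: they have to be found in the camera images.
- organiser: fixed base of the organiser, grey: round foot of 170 mm, arms to the front and to the right. Origin on the bench, on the vertical turning axis; its -x axis points to the organiser's front (where the small pointer stands), its -y axis to the lock bolt. It is turned by varying amounts but always roughly faces the robot.
- turntable: the turning part (origin on the bench, on the axis; z up). Turns both ways, stays where left (1.3 N at the rim). Steel plate, 120 mm radius, top at z = 30 mm, lip of 101 mm radius up to z = 38 mm, hub up to z = 83 mm. Four bays on its own +x, -x, +y, -y axes, each with a V notch in the plate's edge and one thing about 64 mm from the axis; radial partitions at 45 degrees between them.
- fin0 (a point): outer end of a radial partition (5 mm thick, up to z = 68 mm), 20 mm above the plate: centre of its upright rounded end post (12 mm across, 40 mm high, z 30 to 70 mm), 111 mm from the turning axis. On the turntable's own (-x, +y) diagonal.
- fin1 (a point): outer end of a radial partition (5 mm thick, up to z = 68 mm), 20 mm above the plate: centre of its upright rounded end post (12 mm across, 40 mm high, z 30 to 70 mm), 111 mm from the turning axis. On the turntable's own (-x, -y) diagonal.
- fin2 (a point): outer end of a radial partition (5 mm thick, up to z = 68 mm), 20 mm above the plate: centre of its upright rounded end post (12 mm across, 40 mm high, z 30 to 70 mm), 111 mm from the turning axis. On the turntable's own (+x, -y) diagonal.
- fin3 (a point): outer end of a radial partition (5 mm thick, up to z = 68 mm), 20 mm above the plate: centre of its upright rounded end post (12 mm across, 40 mm high, z 30 to 70 mm), 111 mm from the turning axis. On the turntable's own (+x, +y) diagonal.
- tape_center (a point): centre of the roll of tape, a flat ring of 62 mm outside diameter with a wide hole, 12 mm high, lying in one bay; the point is half-way up.
- tape: the same roll of tape; origin at its underside's centre.
- wide_pot: small screw pot, 40 mm wide, 22 mm high, in another bay; origin at its underside's centre.
- narrow_pot: smaller screw pot, 34 mm wide, 26 mm high, in another bay; origin at its underside's centre.
- clip: small spring clip, 58x16x20 mm, in another bay; origin at its underside's centre.
- front_bay (a point): point of the fixed base, 64 mm in front of the axis, at the height of the bay floor (z = 31.5 mm): where the middle of the front bay's thing should come.
- pointer (a point): tip of the small fixed pointer at the front of the base, 123 mm in front of the axis, 34 mm up.
- bolt (a joint): travel of the lock bolt in m: 0 drawn back (as found), 0.020 home in a notch. It slides along the base's +y axis, towards the turning axis, and stays where it is left (about 2 N to slide). Its 14 mm round nose centres itself in a V notch 30 mm wide at the mouth within 4 degrees of a quarter-turn position, up to 9 with a firmer push; beyond, it stops on the rim at 0.006.
- bolt_tab (a point): middle of the outer face (the face to push, away from the axis) of the bolt's upright black tab, 62 mm up, 177 mm from the turning axis when drawn back. The tab is 28 mm wide, 10 mm thick, and stands free from z = 42 to 78 mm above the bolt's grey guide channel (top at z = 40 mm). It moves with the bolt.
- driver: screwdriver, 165 mm, lying to the left; bystander.
- cutters: side cutters, 134 mm, lying at the front left; bystander.
- tweezers: tweezers, 120 mm, lying at the front right; bystander.
- phone: opened phone, 143x72x15 mm, lying on the right; bystander.
There are look-alikes about, which are no part of the job. Of the things like the wide_pot, leave any that is pink; of the rest the smaller one is meant.

How it is judged (in metres and radians):
On the way, in this order (a step that is already met when the one before it is completed fails the run):
1. the tape's bay is turned to the front while the bolt is still drawn back (horizontal distance between tape_center and front_bay below 0.022 m and value of joint bolt below 0.01 m), for 0.2 s.
2. the bolt is pushed home with the tape in front (horizontal distance between tape_center and front_bay below 0.022 m and value of joint bolt above 0.017 m), for 0.2 s.
At the end, for the whole second after the job is handed in: The centre of the roll of tape is within 22 mm of the middle of the front bay, the bolt is in by more than 17 of its 20 mm, the turntable is at rest and all four things lie flat in their bays (all of step 2 and angular speed of turntable below 0.05 rad/s and linear speed of tape below 0.02 m/s and horizontal distance between each of tape, wide_pot, narrow_pot, clip and turntable below 0.085 m and height (world z) of tape between 0.026 and 0.04 m and angle between each of tape, wide_pot, narrow_pot, clip's own z axis and vertical below 0.2 rad and height (world z) of wide_pot between 0.026 and 0.04 m and height (world z) of narrow_pot between 0.026 and 0.04 m and height (world z) of clip between 0.026 and 0.04 m); the robot touches nothing.
It fails at once if a thing standing in a bay is touched by the robot (contact force between any of the fingers, the arm and tape above 0.5 N or contact force between any of the fingers, the arm and wide_pot above 0.5 N or contact force between any of the fingers, the arm and narrow_pot above 0.5 N or contact force between any of the fingers, the arm and clip above 0.5 N).
It fails at once if a thing standing in a bay is lifted or tipped (height (world z) of any of tape, wide_pot, narrow_pot, clip above 0.045 m or angle between any of tape, wide_pot, narrow_pot, clip's own z axis and vertical above 0.5 rad).
It fails at once if the screwdriver, cutters, tweezers or phone lying round the organiser is moved by more than 20 mm (distance of any of driver, cutters, tweezers, phone from where it was at the start of the episode above 0.02 m).
It also fails if it takes over 58 s, if anything falls off the work surface, if the arm or the gripper's body presses on something with over 40 N, if the wrist force passes 120 N, or if a joint passes its speed limit or range.

ROBOT

A 6-joint arm with a two-finger parallel gripper is mounted at the origin on a cart in front of the work surface, level with it; the furniture and walls round the work are solid. World frame = base frame: x ahead of the robot, y to its left, z up, the work surface at z = 0. Lengths are in m, angles in degrees, forces in N, time in s.
With the tool pointing down it reaches from about 0.3 to 0.75 m from the base axis. Payload 8.5 kg.
Tool frame: the origin (TCP) lies between the finger pads; the fingertips stand 19 mm ahead of it and the grasp point (between the pads) is the TCP; z points along the fingers, y is the line along which they close (so a half turn about z gives the same grasp; the last joint's range is limited). The gripper opens to 85 mm and grips with 20 to 120 N. Pads are 22 mm wide; open, the fingers measure 114 mm over their backs; the gripper's body (76 mm by 85 mm) begins 54 mm behind the grasp point. The pads swing forward as they close: fully open they stand 13 mm farther back than shut.
Start: joints at [52.237, 21.807, 74.336, -0, 83.858, -12.336], TCP at [0.236, 0.497, 0.25] pointing down, gripper open.
Joint ranges: [-178.18, 178.18], [-50.72, 133.34], [12.68, 142.11], [-81.47, 261.47], [9.98, 163.14], [-165.26, 165.26]. Speed limits (degrees/s): [136.94, 136.94, 180, 180, 180, 180].

INTERFACE

Orientations are given as a 3x3 rotation matrix whose columns are the frame's x, y, z axes.
In Python, from rig import env, optics gives the robot as it stands.
- The arm moves only by the tool arm_command, never from a script. Its argument "commands" is one flat list of numbers, 7 for each row, row after row: the closure, from -1 (fully open) to 1 (shut), so that 0 is half open, then the shift along the tool's x, y, z as a fraction of full scale, then the turn, a rotation vector about the tool's x, y, z as a fraction of full scale. A call has 1 to 12 rows; each row is the pose to reach, as a shift and turn from the pose commanded when the call began, along the tool's axes at that moment; what a row does not reach only later rows make up. Full scale, the value 1, is 500 mm for a shift and 120 degrees for a turn. A row lasts 1/12 s, in which the tool goes at most 41.7 mm and 7.16 degrees, less where a joint would pass 70% of its speed; a pose out of reach is approached as far as the arm can. A call with a number of a shift or a turn outside -1 to 1 is refused whole. A call with a gripper value outside its range is refused whole. The fingers move at their own pace and stop on an object; "newtons" is the grip in N (left out, the last holds). Time passes only in rows, so rows that repeat a pose let the fingers close. It gives the time, the measured TCP pose, the force, the opening and the grip force at its end, in the units of the state.
- env.observe(): the state, without advancing time (a new reading comes with each control period).
- optics.get_image(name): name is "scene" or "side" or "wrist"; returns a dict with "image" (384x512x3 uint8, red, green, blue), "intrinsics" (3x3 intrinsics, pixels), "origin" and "orientation" of the camera in the world; the wrist camera has in their place "tool_from_camera" (4x4, takes a point from camera to tool coordinates, whose origin is the TCP and whose axes are the flange's). Camera axes: x right, y down, z forward; pixel columns grow to the right and rows downward; lengths in m; the calibration is good to about 2 mm. A picture is of the moment at which its call begins: read the wrist's pose just before it. There is no depth.
- env.close_job(): hands the job in; it is judged then, once.
The state is a dict: "time_s": time; "q": joint angles; "qvel": joint speeds; "joint_efforts": joint torques, N m; "position": TCP position; "tool_rot": TCP orientation; "ft_force": force on the tool from outside, world axes, zero at the start; "wrist_torque": the same for the moment, N m; "grip_width": finger opening in m; "gripper_force": force on a finger pad.
Only numpy, scipy, OpenCV 4.12 (cv2) and the standard library are available. Lean on these libraries where they do the work, as an engineer would, in place of code of your own. Each camera call takes 0.05 s, during which the arm holds its last target. There are 200 camera calls.

## Working session

There is one attempt and no reset: what is moved stays moved. The work goes in short steps, Python scripts to look and compute and a tool call to move; the robot and the scene stay as the last step left them, time stands still between calls to the robot, and variables do not carry over. Pictures are saved under pics/ and viewed, at most 10 in all, crops included, and the job is handed in when it is done.

Besides the shell and the picture viewer there is one more tool, called after ">>>" by a JSON object that holds its "fn" and its "kwargs", one argument or row to a line. arm_command: Moves the arm, as the interface text tells. Shift numbers are shares of 500 mm and turn numbers shares of 120 degrees, none past 1 either way. Its arguments: {"type":"object","properties":{"commands":{"type":"array","items":{"type":"number"}},"newtons":{"type":"number"}},"required":["commands"]}

```bash
mkdir -p pics; python3 - <<'E'
from rig import env, optics
import cv2,numpy as np,pickle
d={}
for n in("scene","side"):
    o=optics.get_image(n);d[n]=o
    cv2.imwrite(f"pics/{n}0.png",cv2.resize(o["image"][:,:,::-1],(800,600)))
    print(n,o["intrinsics"],o["origin"],o["orientation"])
pickle.dump(d,open("d0.pkl","wb"))
s=env.observe();print(s["position"],s["tool_rot"],s["time_s"])
E
```

```text
scene [[433.6717846    0.         247.19371711]
 [  0.         433.6717846  198.0252216 ]
 [  0.           0.           1.        ]] [-0.07080281 -0.13060663  0.9552046 ] [[ 0.61541061 -0.6158951   0.49187702]
 [-0.7881018  -0.47063032  0.39674004]
 [-0.01285801 -0.6318072  -0.77501893]]
side [[350.01441776   0.         256.97542608]
 [  0.         350.01441776 190.87234925]
 [  0.           0.           1.        ]] [ 0.53079826 -0.3676539   0.57351615] [[ 0.99985623  0.01069934 -0.01315431]
 [ 0.01690397 -0.56813464  0.82276198]
 [ 0.00132959 -0.82286606 -0.56823383]]
[0.23602874 0.49652487 0.24978708] [[-9.03110230e-01  4.29408064e-01 -7.91820454e-04]
 [ 4.29408701e-01  9.03109714e-01 -1.00631376e-03]
 [ 2.82981501e-04 -1.24882684e-03 -9.99999180e-01]] 0.1
```

View pics/scene0.png

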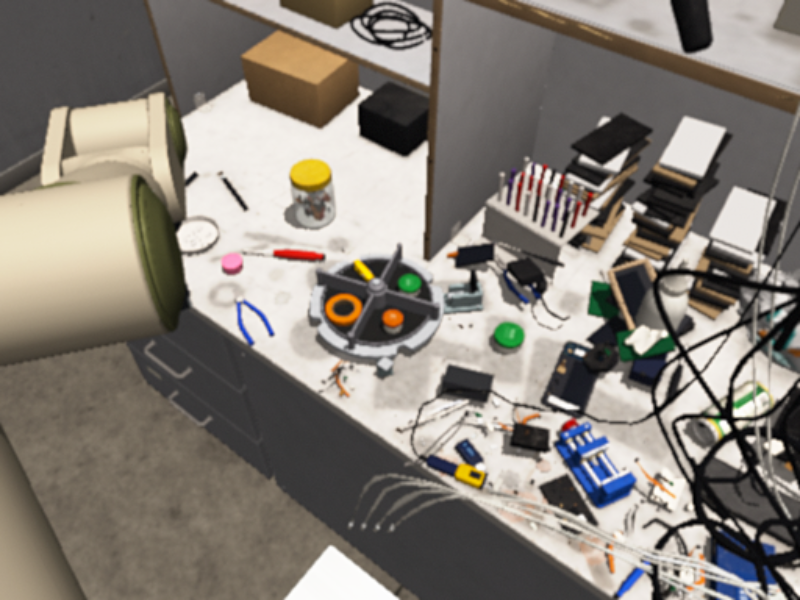

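View pics/side0.png

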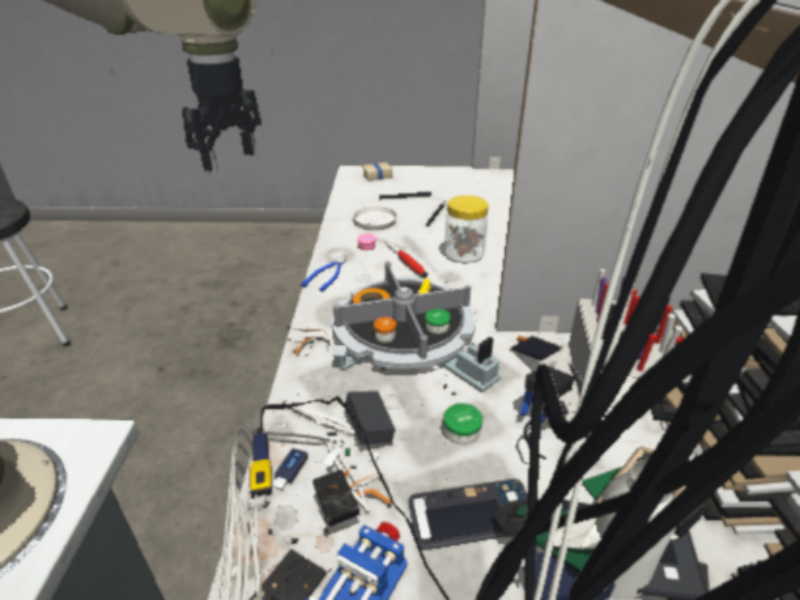

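The tape is the orange ring lying in a bay, at scene (343,309) and side (370,296). The pale ring at scene (197,235) lies on the bench outside the organiser, so it is not the tape. In the bays, the green pot is at scene (410,283), the orange pot at (392,319) and the yellow clip at (363,270). The pink pot (232,263) and the big green pot (508,335) are look-alikes. I'll confirm this in one enlarged crop and triangulate.

```bash
cat > h.py <<'E'
import numpy as np,cv2
def ray(o,u,v):
    d=o["orientation"]@np.linalg.inv(o["intrinsics"])@np.array([u,v,1.]);return np.array(o["origin"]),d/np.linalg.norm(d)
def onz(o,u,v,z):
    p,d=ray(o,u,v);return p+d*(z-p[2])/d[2]
def tri(o1,a,o2,b):
    p,d=ray(o1,*a);q,e=ray(o2,*b);t=np.linalg.lstsq(np.c_[d,-e],q-p,rcond=None)[0]
    x,y=p+d*t[0],q+e*t[1];return (x+y)/2,np.linalg.norm(x-y)
def mask(o,lo,hi,box):
    h=cv2.cvtColor(o["image"],cv2.COLOR_RGB2HSV);m=cv2.inRange(h,lo,hi);k=np.zeros_like(m);u0,u1,v0,v1=box;k[v0:v1,u0:u1]=m[v0:v1,u0:u1];return k
E
python3 - <<'E'
import pickle
from h import *
d=pickle.load(open("d0.pkl","rb"))
a=d["scene"]["image"][145:250,190:320];b=d["side"]["image"][160:255,195:325]
f=lambda c:cv2.resize(c[:,:,::-1],None,fx=4.0,fy=4.0,interpolation=cv2.INTER_CUBIC)
a=f(a)[:290*2];b=f(b)
cv2.imwrite("pics/c_s.png",a);cv2.imwrite("pics/c_d.png",b);print(a.shape,b.shape)
E
```

```text
(420, 520, 3) (380, 520, 3)
```

View pics/c_s.png

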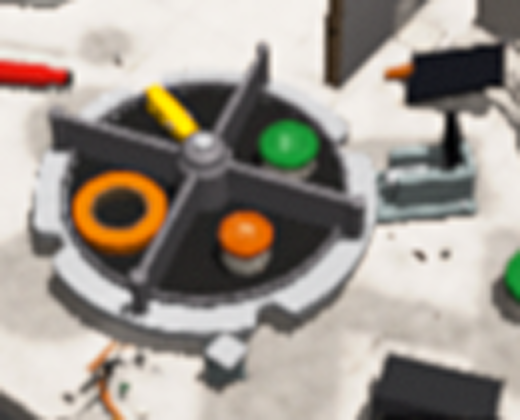

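View pics/c_d.png

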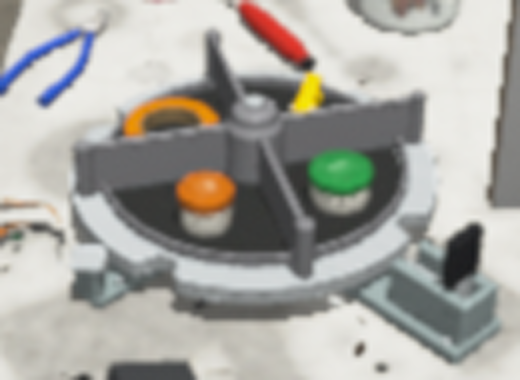

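The crop confirms it: the orange ring with the dark hole is at scene-crop (120,210). The bolt tab is at (452,140) and the pointer block at (225,352).

```bash
python3 - <<'E'
import pickle
from h import *
d=pickle.load(open("d0.pkl","rb"));S,D=d["scene"],d["side"]
A=lambda p:(190+p[0]/4-.4,145+p[1]/4-.4);B=lambda p:(195+p[0]/4-.4,160+p[1]/4-.4)
P={}
for n,a,b in [("hub",(204,143),(256,103)),("tape",(120,211),(172,116)),("finB",(139,277),(85,150)),("finR",(353,203),(303,222)),("finT",(262,50),(415,100)),("finL",(58,118),(212,38)),("tabtop",(453,113),(467,228)),("tabmid",(452,140),(463,256)),("pointer",(225,350),(92,256)),("orange",(246,228),(206,186)),("green",(289,138),(341,165))]:
    P[n],e=tri(S,A(a),D,B(b));print(n,P[n].round(4),"gap",round(e,4))
c=P["hub"];print("hub z.083",onz(S,*A((204,143)),.083),onz(D,*B((256,103)),.083))
# tape by mask ellipse
for o,box in((S,(200,240,180,212)),(D,(220,255,180,200))):
    m=mask(o,(8,150,120),(22,255,255),box);k=max(cv2.findContours(m,0,2)[0],key=cv2.contourArea);el=cv2.fitEllipse(k);print(el,onz(o,*el[0],.040))
for n in P:
    v=P[n]-c;print(n,"r",np.hypot(*v[:2]).round(4),"ang",np.degrees(np.arctan2(v[1],v[0])).round(1))
E
```

```text
hub [0.5226 0.3696 0.0807] gap 0.0015
tape [0.4649 0.3975 0.0482] gap 0.0072
finB [0.417  0.3395 0.065 ] gap 0.0001
finR [0.5509 0.2661 0.0669] gap 0.0026
finT [0.6273 0.4003 0.0647] gap 0.0003
finL [0.4902 0.474  0.065 ] gap 0.0023
tabtop [0.6444 0.2499 0.0801] gap 0.0037
tabmid [0.6423 0.2472 0.0596] gap 0.0008
pointer [0.4254 0.2765 0.0308] gap 0.0025
orange [0.4939 0.3118 0.0594] gap 0.0011
green [0.5769 0.3383 0.0568] gap 0.0008
hub z.083 [0.52026181 0.36763601 0.083     ] [0.52312808 0.36718111 0.083     ]
((219.49986267089844, 197.07659912109375), (18.899263381958008, 23.056047439575195), 83.5103530883789) [0.46675607 0.40005067 0.04      ]
((237.16351318359375, 189.6162872314453), (9.432480812072754, 21.501863479614258), 80.98703002929688) [0.46494089 0.40979244 0.04      ]
hub r 0.0 ang 0.0
tape r 0.0641 ang 154.2
finB r 0.1098 ang -164.1
finR r 0.1073 ang -74.7
finT r 0.1091 ang 16.3
finL r 0.1093 ang 107.2
tabtop r 0.1708 ang -44.5
tabmid r 0.1712 ang -45.7
pointer r 0.1347 ang -136.3
orange r 0.0646 ang -116.5
green r 0.0626 ang -29.9
```

```bash
cat >> h.py <<'E'
from scipy.spatial.transform import Rotation as R
C=np.array([.5214,.370])
def yawR(a):
    a=np.radians(a);y=np.array([np.cos(a),np.sin(a),0]);z=np.array([0,0,-1.]);return np.c_[np.cross(y,z),y,z]
def rows(s,targets):
    for p,a in targets:
        M=np.array(s["tool_rot"]);sh=M.T@(np.array(p)-s["position"])/.5;rv=R.from_matrix(M.T@yawR(a)).as_rotvec(degrees=True)/120
        print(np.round(np.r_[sh,rv],3).tolist())
def pol(r,a,z):
    a=np.radians(a);return [C[0]+r*np.cos(a),C[1]+r*np.sin(a),z]
E
python3 - <<'E'
import pickle
from h import *
from rig import env
d=pickle.load(open("d0.pkl","rb"));S,D=d["scene"],d["side"]
print("panel corner",onz(S,430/1.5625,258/1.5625,0),onz(D,512/1.5625,330/1.5625,0))
print("blk",onz(S,475/1.5625,255/1.5625,.02),onz(D,535/1.5625,347/1.5625,.02))
s=env.observe()
rows(s,[(pol(.113,178,.13),2),(pol(.113,178,.064),2)])
E
```

```text
panel corner [0.68814225 0.37009026 0.        ] [0.707246   0.37111828 0.        ]
blk [0.73040173 0.29618084 0.02      ] [0.73089704 0.30234838 0.02      ]
[-0.417, -0.073, 0.24, -0.001, 0.0, 0.521]
[-0.417, -0.073, 0.372, -0.001, 0.0, 0.521]
```

>>> {"fn": "arm_command", "kwargs": {
  "commands": [1,-0.417,-0.073,0.24,0,0,0.521,1,-0.417,-0.073,0.24,0,0,0.521,1,-0.417,-0.073,0.24,0,0,0.521,1,-0.417,-0.073,0.24,0,0,0.521,1,-0.417,-0.073,0.24,0,0,0.521,1,-0.417,-0.073,0.24,0,0,0.521,1,-0.417,-0.073,0.24,0,0,0.521,1,-0.417,-0.073,0.24,0,0,0.521,1,-0.417,-0.073,0.24,0,0,0.521,1,-0.417,-0.073,0.24,0,0,0.521,1,-0.417,-0.073,0.24,0,0,0.521,1,-0.417,-0.073,0.24,0,0,0.521]
}}

```text
time_s: 1.1
position: [0.4086, 0.3743, 0.1303]
tool_rot: [[-0.039, 0.999, -0.0], [0.999, 0.039, -0.0], [-0.0, -0.0, -1.0]]
ft_force: [-0.1, -0.3, 0.6]
grip_width: -0.0002
gripper_force: 0.0
```

```bash
python3 - <<'E'
from h import *
from rig import env,optics
s=env.observe();print(s["position"],s["grip_width"],s["time_s"])
rows(s,[(pol(.113,178,.064),2)])
a=optics.get_image("scene")["image"][120:270,150:350];b=optics.get_image("side")["image"][120:270,170:370]
cv2.imwrite("pics/pre.png",cv2.resize(np.hstack([a,b])[:,:,::-1],(800,300)))
E
```

```text
[0.40864627 0.37427737 0.13025244] -0.00017185408167820843 1.1
[-0.001, -0.0, 0.133, -0.0, 0.0, 0.002]
```

View pics/pre.png

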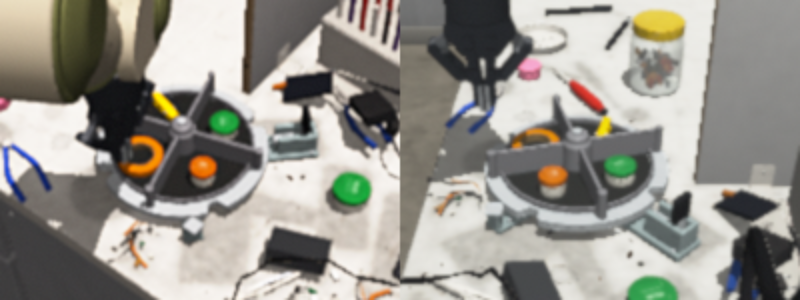

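The picture shows the shut fingers above the tape bay's outer edge, and the way down is clear. I'll descend and then push along the arc.

>>> {"fn": "arm_command", "kwargs": {
  "commands": [1,0,0,0.06,0,0,0,1,0,0,0.133,0,0,0,1,0,0,0.133,0,0,0,1,0,0,0.133,0,0,0]
}}

```text
time_s: 1.53
position: [0.4082, 0.374, 0.0633]
tool_rot: [[-0.037, 0.999, -0.003], [0.999, 0.037, -0.002], [-0.002, -0.003, -1.0]]
ft_force: [0.8, 0.8, 0.1]
grip_width: -0.0001
gripper_force: 0.0
```

```bash
python3 - <<'E'
from h import *
from rig import env,optics
s=env.observe();print(s["position"],s["ft_force"],s["time_s"])
rows(s,[(pol(.113,f,.064),f-180) for f in range(182,227,4)])
E
```

```text
[0.40823025 0.37396471 0.06326217] [0.7941872  0.82857674 0.08479699] 1.5333
[-0.016, -0.0, -0.001, -0.001, 0.001, 0.001]
[-0.032, 0.0, -0.001, -0.001, 0.001, -0.032]
[-0.047, 0.002, -0.001, -0.001, 0.001, -0.066]
[-0.063, 0.005, -0.001, -0.001, 0.001, -0.099]
[-0.078, 0.009, -0.001, -0.001, 0.001, -0.132]
[-0.093, 0.013, -0.001, -0.001, 0.001, -0.166]
[-0.108, 0.019, -0.001, -0.002, 0.0, -0.199]
[-0.122, 0.026, -0.001, -0.002, 0.0, -0.232]
[-0.136, 0.034, -0.001, -0.002, 0.0, -0.266]
[-0.149, 0.043, -0.001, -0.002, 0.0, -0.299]
[-0.161, 0.052, -0.001, -0.002, 0.0, -0.332]
[-0.173, 0.063, -0.001, -0.002, 0.0, -0.366]
```

>>> {"fn": "arm_command", "kwargs": {
  "commands": [1,-0.016,0,0,0,0,0,1,-0.032,0,0,0,0,-0.032,1,-0.047,0.002,0,0,0,-0.066,1,-0.063,0.005,0,0,0,-0.099,1,-0.078,0.009,0,0,0,-0.132,1,-0.093,0.013,0,0,0,-0.166,1,-0.108,0.019,0,0,0,-0.199,1,-0.122,0.026,0,0,0,-0.232,1,-0.136,0.034,0,0,0,-0.266,1,-0.149,0.043,0,0,0,-0.299,1,-0.161,0.052,0,0,0,-0.332,1,-0.173,0.063,0,0,0,-0.366]
}}

```text
time_s: 2.53
position: [0.4441, 0.2887, 0.0661]
tool_rot: [[-0.722, 0.692, 0.003], [0.692, 0.722, 0.002], [-0.001, 0.003, -1.0]]
ft_force: [-0.2, 2.1, 0.5]
grip_width: 0.0004
gripper_force: 1.0
```

```bash
python3 - <<'E'
from h import *
from rig import env,optics
s=env.observe();print(s["position"],s["ft_force"],s["time_s"])
rows(s,[(pol(.113,f,.064),f-180) for f in (230,234,238,242,246,250,253,256,257,257)])
E
```

```text
[0.44410954 0.28873306 0.06609627] [-0.20385859  2.0874535   0.46049612] 2.5333
[-0.014, -0.001, 0.004, 0.002, 0.001, -0.032]
[-0.03, 0.0, 0.004, 0.002, 0.001, -0.065]
[-0.045, 0.003, 0.004, 0.001, 0.001, -0.098]
[-0.061, 0.007, 0.004, 0.001, 0.001, -0.132]
[-0.076, 0.012, 0.004, 0.001, 0.001, -0.165]
[-0.09, 0.018, 0.004, 0.001, 0.001, -0.198]
[-0.101, 0.023, 0.004, 0.001, 0.001, -0.223]
[-0.111, 0.028, 0.004, 0.001, 0.001, -0.248]
[-0.115, 0.03, 0.004, 0.001, 0.001, -0.257]
[-0.115, 0.03, 0.004, 0.001, 0.001, -0.257]
```

>>> {"fn": "arm_command", "kwargs": {
  "commands": [1,-0.014,-0.001,0.002,0,0,-0.032,1,-0.03,0,0.002,0,0,-0.065,1,-0.045,0.003,0.002,0,0,-0.098,1,-0.061,0.007,0.002,0,0,-0.132,1,-0.076,0.012,0.002,0,0,-0.165,1,-0.09,0.018,0.002,0,0,-0.198,1,-0.101,0.023,0.002,0,0,-0.223,1,-0.111,0.028,0.002,0,0,-0.248,1,-0.115,0.03,0.002,0,0,-0.257,1,-0.115,0.03,0.002,0,0,-0.257]
}}

```text
time_s: 3.37
position: [0.4961, 0.2595, 0.0645]
tool_rot: [[-0.974, 0.228, 0.003], [0.228, 0.974, 0.001], [-0.003, 0.001, -1.0]]
ft_force: [0.0, 0.8, 0.6]
grip_width: -0.0001
gripper_force: 0.0
```

```bash
python3 - <<'E'
from h import *
from rig import env,optics
import pickle
s=env.observe();print(s["position"],s["ft_force"],s["time_s"])
S=optics.get_image("scene");D=optics.get_image("side");pickle.dump((S,D),open("d1.pkl","wb"))
a=S["image"][145:250,190:320];b=D["image"][155:260,195:325]
cv2.imwrite("pics/t1.png",cv2.resize(np.hstack([a,b])[:,:,::-1],None,fx=3,fy=3,interpolation=cv2.INTER_CUBIC))
E
```

```text
[0.49611409 0.25945596 0.06451949] [0.04126266 0.83475644 0.63971171] 3.3667
```

View pics/t1.png

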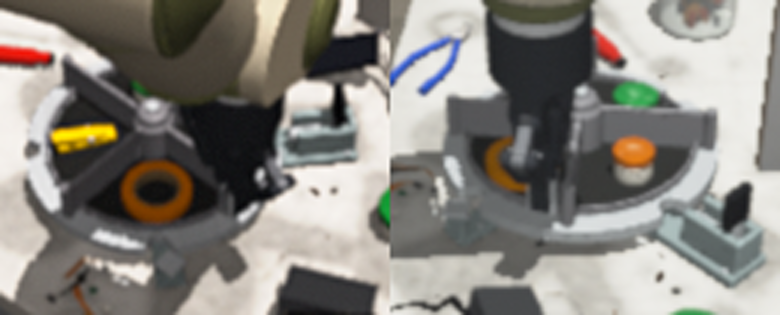

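The tape is now nearly at the front, at crop (156,191) against the pointer at (170,255). I'll measure the remaining angle.

```bash
python3 - <<'E'
from h import *
import pickle
S,D=pickle.load(open("d1.pkl","rb"))
A=lambda p:(190+p[0]/3-.4,145+p[1]/3-.4);B=lambda p:(195+(p[0]-390)/3-.4,155+p[1]/3-.4)
def pr(n,p):
    v=p[:2]-C;print(n,p.round(4),"r",np.hypot(*v).round(4),"ang",np.degrees(np.arctan2(v[1],v[0])).round(1))
m=mask(S,(4,120,60),(22,255,255),(225,260,195,222));k=max(cv2.findContours(m,0,2)[0],key=cv2.contourArea);e=cv2.fitEllipse(k);print(e);pr("tape",onz(S,*e[0],.040))
pr("tapeeye",onz(S,*A((156,190)),.040))
pr("fin(side near)",onz(D,*B((569,146)),.070))
pr("fin(side right)",onz(D,*B((712,115)),.070))
pr("fin side left",onz(D,*B((454,100)),.070))
pr("fin scene backleft",onz(S,*A((67,66)),.070))
pr("hub",onz(S,*A((153,107)),.083))
pr("pointer",onz(S,*A((170,255)),.034))
d0=pickle.load(open("d0.pkl","rb"))
for o,n,p in((d0["scene"],"ptr scene",(190+225/4-.4,145+350/4-.4)),(d0["side"],"ptr side",(195+92/4-.4,160+256/4-.4))): pr(n,onz(o,*p,.036))
E
```

```text
((241.8881072998047, 208.31419372558594), (20.955116271972656, 23.86405372619629), 86.9560546875)
tape [0.4735 0.3273 0.04  ] r 0.0642 ang -138.3
tapeeye [0.474  0.3287 0.04  ] r 0.0628 ang -139.0
fin(side near) [0.5135 0.3088 0.07  ] r 0.0617 ang -97.3
fin(side right) [0.6322 0.3544 0.07  ] r 0.1119 ang -8.0
fin side left [0.4138 0.3727 0.07  ] r 0.1076 ang 178.6
fin scene backleft [0.5206 0.471  0.07  ] r 0.101 ang 90.5
hub [0.5205 0.3678 0.083 ] r 0.0024 ang -112.6
pointer [0.4293 0.278  0.034 ] r 0.1302 ang -135.0
ptr scene [0.4214 0.2731 0.036 ] r 0.1392 ang -135.9
ptr side [0.427  0.2718 0.036 ] r 0.1362 ang -133.9
```

```bash
python3 - <<'E'
from h import *
from rig import env,optics
s=env.observe()
rows(s,[(pol(.113,f,.0645),f-180) for f in (258.5,260)])
rows(s,[(pol(.113,252,.0645),80),(pol(.113,252,.16),80)])
E
```

```text
[-0.007, 0.001, -0.001, 0.0, 0.001, -0.015]
[-0.013, 0.001, -0.001, 0.0, 0.001, -0.027]
[0.019, 0.001, -0.001, 0.0, 0.001, -0.027]
[0.018, 0.002, -0.192, 0.0, 0.001, -0.027]
```

>>> {"fn": "arm_command", "kwargs": {
  "commands": [1,-0.007,0.001,0,0,0,-0.015,1,-0.0135,0.001,0,0,0,-0.027,1,-0.0135,0.001,0,0,0,-0.027,1,-0.0135,0.001,0,0,0,-0.027,1,0.019,0.001,0,0,0,-0.027,1,0.019,0.001,0,0,0,-0.027,1,0.018,0.002,-0.08,0,0,-0.027,1,0.018,0.002,-0.16,0,0,-0.027,1,0.018,0.002,-0.22,0,0,-0.027,1,0.018,0.002,-0.22,0,0,-0.027]
}}

```text
time_s: 4.3
position: [0.489, 0.2635, 0.1792]
tool_rot: [[-0.985, 0.173, 0.011], [0.173, 0.985, 0.003], [-0.01, 0.005, -1.0]]
ft_force: [0.8, -0.4, 0.3]
grip_width: 0.0
gripper_force: 0.0
```

```bash
python3 - <<'E'
from h import *
from rig import env,optics
import pickle
s=env.observe();print(s["position"],s["ft_force"],s["time_s"],s["q"])
S=optics.get_image("scene");D=optics.get_image("side");pickle.dump((S,D),open("d2.pkl","wb"))
m=mask(S,(4,120,60),(22,255,255),(225,260,195,222));k=max(cv2.findContours(m,0,2)[0],key=cv2.contourArea);e=cv2.fitEllipse(k);v=onz(S,*e[0],.040)[:2]-C;print(e[0],np.degrees(np.arctan2(v[1],v[0])))
a=S["image"][145:250,190:320];b=D["image"][155:260,195:325]
cv2.imwrite("pics/t2.png",cv2.resize(np.hstack([a,b])[:,:,::-1],None,fx=3,fy=3,interpolation=cv2.INTER_CUBIC))
# bolt approach: tool y perpendicular to push (x along push axis 134.5)
g=np.radians(-45.5)
for yaw in (44.5,):
    rows(s,[(pol(.215,-45.5,.16),yaw),(pol(.215,-45.5,.072),yaw)])
E
```

```text
[0.48896409 0.26348692 0.17919241] [ 0.750454   -0.40027576  0.34150023] 4.3 [ 1.61073202e+01  2.55923266e+01  8.06166977e+01 -3.39631748e-03
  7.31284015e+01 -6.39224427e+01]
(243.03469848632812, 208.0122833251953) -135.50208467210288
[-0.377, -0.029, 0.042, 0.004, 0.004, 0.296]
[-0.375, -0.03, 0.218, 0.004, 0.004, 0.296]
```

View pics/t2.png

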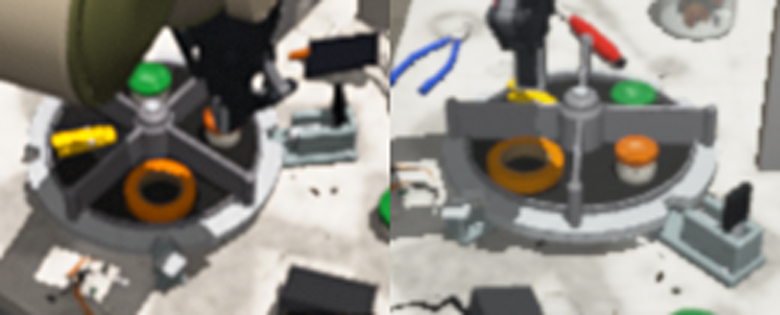

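The tape bay is in line with the pointer: measured at −135.5°, target −135.5°. Before reaching for the bolt I'll check where the shelf edge is.

```bash
python3 - <<'E'
from h import *
import pickle
S,D=pickle.load(open("d2.pkl","rb"));k=1.5625
p,a=ray(S,470/k,5/k);_,b=ray(S,800/k,102/k);q,e=ray(D,610/k,5/k);_,f=ray(D,775/k,45/k)
n1=np.cross(a,b);n2=np.cross(e,f);n1/=np.linalg.norm(n1);n2/=np.linalg.norm(n2);L=np.cross(n1,n2);L/=np.linalg.norm(L)
x=np.linalg.lstsq(np.array([n1,n2,L]),np.array([n1@p,n2@q,L@np.array([.7,.2,.4])]),rcond=None)[0];print(x,L)
from rig import env;s=env.observe();rows(s,[(pol(r,-45.5,.074),44.5) for r in(.215,)])
E
```

```text
[0.69748689 0.20530245 0.51290991] [-0.00144489 -0.99889958  0.04687798]
[-0.38, -0.027, 0.2, 0.001, 0.001, 0.296]
```

The shelf's lower edge is at x≈0.70, z≈0.51, so I'll keep the travel low, at about z 0.12.

```bash
python3 - <<'E'
from h import *
from rig import env;s=env.observe();rows(s,[(pol(.208,-45.5,z),44.5) for z in(.12,.072)])
E
```

```text
[-0.369, -0.019, 0.108, 0.001, 0.001, 0.296]
[-0.369, -0.019, 0.204, 0.001, 0.001, 0.296]
```

>>> {"fn": "arm_command", "kwargs": {
  "commands": [1,0,0,0.11,0,0,0,1,-0.05,0,0.11,0,0,0.06,1,-0.12,-0.005,0.11,0,0,0.12,1,-0.18,-0.01,0.11,0,0,0.18,1,-0.24,-0.015,0.11,0,0,0.24,1,-0.3,-0.019,0.11,0,0,0.296,1,-0.34,-0.019,0.11,0,0,0.296,1,-0.369,-0.019,0.11,0,0,0.296,1,-0.369,-0.019,0.11,0,0,0.296]
}}

```text
time_s: 5.15
position: [0.6682, 0.2202, 0.115]
tool_rot: [[-0.7, 0.714, -0.002], [0.714, 0.7, -0.001], [0.001, -0.002, -1.0]]
ft_force: [0.3, 0.0, 0.2]
grip_width: 0.0001
gripper_force: 0.0
```

```bash
python3 - <<'E'
from h import *
from rig import env,optics
s=env.observe();print(s["position"],s["ft_force"],s["time_s"])
rows(s,[(pol(.208,-45.5,.072),44.5)])
S=optics.get_image("scene");D=optics.get_image("side")
cv2.imwrite("pics/b1.png",cv2.resize(np.hstack([S["image"][90:250,190:350],D["image"][60:260,200:400][20:180,20:180]])[:,:,::-1],(800,400),interpolation=cv2.INTER_CUBIC))
E
```

```text
[0.66821727 0.22016646 0.11500168] [0.27529181 0.00832598 0.16266457] 5.15
[0.003, 0.001, 0.086, -0.001, -0.001, -0.001]
```

View pics/b1.png

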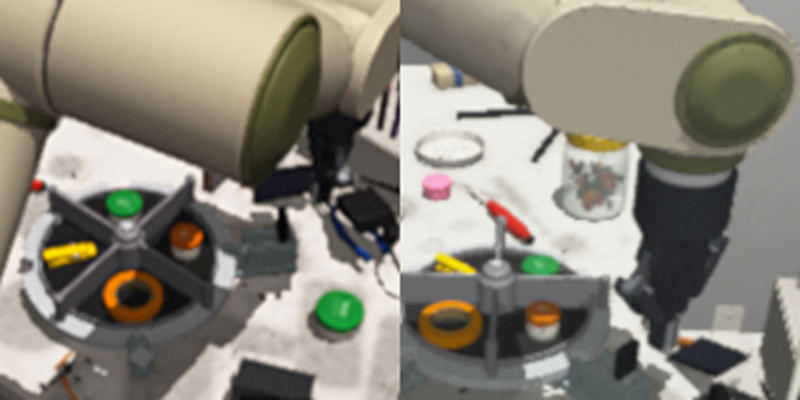

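The shut fingers are just outside the tab and clear of everything. I'll go down and push along tool +x.

>>> {"fn": "arm_command", "kwargs": {
  "commands": [1,0,0,0.04,0,0,0,1,0,0,0.086,0,0,0,1,0,0,0.086,0,0,0,1,0.02,0.001,0.086,0,0,0,1,0.035,0.001,0.086,0,0,0,1,0.047,0.001,0.086,0,0,0,1,0.057,0.001,0.086,0,0,0,1,0.067,0.001,0.086,0,0,0,1,0.075,0.001,0.086,0,0,0,1,0.08,0.001,0.086,0,0,0,1,0.082,0.001,0.086,0,0,0,1,0.082,0.001,0.086,0,0,0]
}}

```text
time_s: 6.25
position: [0.6396, 0.2502, 0.0757]
tool_rot: [[-0.701, 0.713, 0.004], [0.713, 0.701, -0.001], [-0.004, 0.002, -1.0]]
ft_force: [4.7, -5.4, 2.1]
grip_width: -0.0003
gripper_force: 3.6
```

```bash
python3 - <<'E'
from h import *
from rig import env,optics
import pickle
s=env.observe();print(s["position"],np.hypot(*(s["position"][:2]-C)),s["ft_force"],s["time_s"])
E
```

```text
[0.6396183  0.25024062 0.07572932] 0.16827915902272295 [ 4.6868584  -5.38616829  2.05394554] 6.25
```

>>> {"fn": "arm_command", "kwargs": {
  "commands": [1,0.004,0,0,0,0,0,1,0.008,0,0,0,0,0,1,0.012,0,0,0,0,0,1,0.012,0,0,0,0,0]
}}

```text
time_s: 6.58
position: [0.6393, 0.2505, 0.0761]
tool_rot: [[-0.699, 0.715, 0.012], [0.715, 0.699, -0.007], [-0.013, 0.004, -1.0]]
ft_force: [19.8, -22.0, -3.2]
grip_width: 0.0001
gripper_force: 14.8
```

There is a hard stop at r≈0.168, as expected for home. I'll back off, rise a little and look.

>>> {"fn": "arm_command", "kwargs": {
  "commands": [1,0,0,0,0,0,0,1,-0.03,0,0,0,0,0,1,-0.08,0,0,0,0,0,1,-0.08,0,-0.08,0,0,0,1,-0.08,0,-0.08,0,0,0,1,-0.02,-0.08,-0.14,0,0,0,1,0.06,-0.15,-0.2,0,0,0,1,0.06,-0.23,-0.25,0,0,0,1,0.06,-0.3,-0.25,0,0,0,1,0.06,-0.35,-0.25,0,0,0,1,0.06,-0.35,-0.25,0,0,0]
}}

```text
time_s: 7.5
position: [0.4841, 0.1526, 0.2014]
tool_rot: [[-0.701, 0.713, -0.0], [0.713, 0.701, -0.0], [0.0, -0.0, -1.0]]
ft_force: [1.6, 0.1, 1.2]
grip_width: -0.0001
gripper_force: 0.0
```

```bash
python3 - <<'E'
from h import *
from rig import env,optics
s=env.observe();print(s["position"],s["ft_force"],s["time_s"])
S=optics.get_image("scene");D=optics.get_image("side")
cv2.imwrite("pics/e.png",cv2.resize(np.hstack([S["image"][145:250,190:320],D["image"][155:260,195:325]])[:,:,::-1],None,fx=3,fy=3,interpolation=cv2.INTER_CUBIC))
E
```

```text
[0.48405666 0.15256778 0.20142185] [1.64262748 0.0798247  1.21914527] 7.5
```

View pics/e.png

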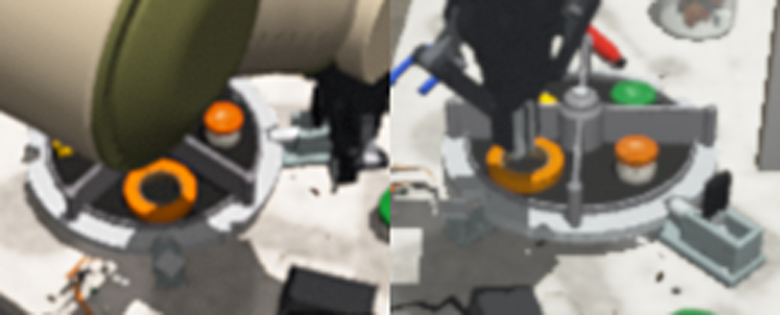

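The tab in the side view moved from (737,206) to (717,194). I'll check the travel by casting a ray onto z = 0.062.

```bash
python3 - <<'E'
from h import *
import pickle
_,D0=pickle.load(open("d2.pkl","rb"))
from rig import env,optics
D=optics.get_image("side");P=[]
for o in(D0,D):
    g=cv2.cvtColor(o["image"],cv2.COLOR_RGB2GRAY)[205:235,295:325];m=cv2.inRange(g,0,60);n,l,st,c=cv2.connectedComponentsWithStats(m);i=1+np.argmax(st[1:,4]);print(st[i],c[i])
    P.append(onz(o,*(c[i]+[295,205]),.060)[:2]);print(P[-1],np.hypot(*(P[-1]-C)))
print("travel",np.linalg.norm(P[1]-P[0]))
E
```

```text
[11 12  9 15 86] [14.86046512 18.77906977]
[0.64133459 0.24651964] 0.17213862164555943
[ 4  8  9 14 85] [ 8.15294118 14.63529412]
[0.62744326 0.26107906] 0.1520162633473769
travel 0.02012326319896347
```

The bolt travelled 20.1 mm, so it is fully home. The hand is clear, so I'll hand the job in.

```bash
python3 -c "
from rig import env
print(env.close_job())"
```

```text
the job is handed in; nothing more can be done
None
```

The tape's bay is in line with the front pointer, the bolt is fully home (20 mm of travel measured), the hand is clear, and the job is handed in; no verdict was returned.

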